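Clamp the reagent bottle and lock the cam

TASK

One of the three brown bottles stands loose in the blue bottle clamp. Flip the clamp's red cam lever up to free the sliding jaw, slide the jaw along until the bottle is held snugly between the jaw and the end stop with no play, then flip the lever fully back down to lock the jaw. Do not knock over any of the bottles, the beaker or the jar.

Things in the scene. Friction and masses are not known exactly. Their poses are not given: they have to be found in the camera images.
- clamp: Bottle clamp fixed to the bench; origin on the bench, z up. In its frame: the jaw slides along +y; the bottle stands on the bench in a bay at x = 0 to 100 mm between two 20 mm kerbs; the blue end stop's inner face is at y = +120 mm, 65 mm high; the rail (30 mm high, grey jaw carriage on it) is at x = -37.5 mm, on the robot's side of the bay.
- jaw (a joint): Slide of the blue jaw and carriage, m: 0 = fully back, up to 0.18 as it moves along the clamp's +y to the end stop. Gap between jaw and stop = 0.22 minus this. Starts locked at 0 to 0.04. Locked it resists pulls of about 20 N; freed it moves with about 2 N plus the push on the bottle (up to about 8 N), and stays where left.
- jaw_face (a point): Centre of the jaw's face towards the bottle, 36 mm above the bench (the plate is 90 mm wide and reaches from 6 to 66 mm above the bench). Axes as the clamp's.
- cam_lever (a joint): Angle of the red cam lever on the jaw's carriage, rad: 0 = level, pointing to the clamp's -x (towards the robot): locked. Grows as the free end is lifted; 1.57 = upright, 1.75 = end of travel: free. The cam bites below about 0.4, where the lever is stiffer (a few N at the grip). The lever stays where it is left.
- lever_grip (a point): Centre of the lever's grip: red cylinder, 18 mm diameter, 24 mm long along the clamp's y, 85 mm from the pivot; 56 mm above the bench when locked, 141 mm when upright. Can be pinched across its ends from above (fingers closing along the clamp's y) and may turn in the fingers as the lever swings. The bar behind it is 12 x 10 mm. The jaw may be pulled along by it.
- lever_pivot (a point): Lever pivot, 56 mm above the bench at clamp x = -37.5 mm, on the carriage, 30 mm behind (clamp -y of) the jaw's face; so its clamp y = joint value - 130 mm. Its axis runs along the clamp's y: the lever swings across the slide.
- bottle_s: Small brown glass bottle with red cap, 52 mm diameter, 115 mm tall, about 0.25 kg; origin at the centre of its underside. Any one of the three bottles may be the one in the clamp; the other two stand beside it.
- bottle_m: Medium brown glass bottle with black cap, 66 mm diameter, 130 mm tall, about 0.38 kg; origin at the centre of its underside.
- bottle_l: Large brown glass bottle with yellow cap, 80 mm diameter, 145 mm tall, about 0.55 kg; origin at the centre of its underside.
- beaker: Bystander: glass beaker, 76 mm diameter, 95 mm tall, left of the clamp; origin under its centre.
- white_jar: Bystander: white plastic jar, 72 mm diameter, 80 mm tall, right of the clamp; origin under its centre.
Mind the look-alikes: they are no part of the job. Leave any purple look-alike of the bottle_l alone.

How it is judged:
By the outcome, as a careful person would: the job done as asked, in the order asked, and still so for the second after the job is handed in, with the robot touching nothing.
It also fails if it takes over 48 s, if anything falls off the work surface, if the arm or the gripper's body presses on something with over 40 N, if the wrist force passes 120 N, or if a joint passes its speed limit or range.

ROBOT

A 6-joint arm with a two-finger parallel gripper is mounted at the origin on the work surface. World frame = base frame: x ahead of the robot, y to its left, z up, the work surface at z = 0. Lengths are in m, angles in rad, forces in N, time in s.
With the tool pointing down it reaches from about 0.275 to 0.875 m from the base axis. Payload 12.5 kg.
Tool frame: the origin (TCP) lies on the centre line of the jaws, within the pads' length; the fingertips stand r.finger_overhang ahead of it and the grasp point (between the pads) lies 3 mm ahead of it (r.finger_overhang is the distance from the TCP to the fingertips, in m); z points along the fingers, y is the line along which they close (so a half turn about z gives the same grasp; the last joint's range is limited). The gripper opens to 85 mm and grips with 20 to 120 N. Pads are 22 mm wide; open, the fingers measure 114 mm over their backs; the gripper's body (76 mm by 85 mm) begins 54 mm behind the grasp point. The pads swing forward as they close: fully open they stand 13 mm farther back than shut.
Start: joints at [-1.273, 0.351, 1.652, -0, 1.139, -0.085], TCP at [0.205, -0.51, 0.253] pointing down, gripper open.
Joint ranges: [-2.75, 2.75], [-0.79, 2.1], [0.01, 2.65], [-1.57, 4.71], [0.07, 3.14], [-2.87, 2.87]. Speed limits (rad/s): [2.22, 2.22, 2.79, 3.14, 3.14, 3.14].

INTERFACE

Orientations are given as a unit quaternion [x, y, z, w].
In Python, from cell import r, optics gives the robot as it stands. The module is installed in compiled form; this text tells all that it offers. Calls block until the motion is done:
- r.move_to(position, orientation): joint-space move of the TCP to a pose.
- r.move_linear(position, rot=None, vel=0.15): straight line of the TCP; rot=None keeps the orientation; vel is the mean speed in m/s.
- r.set_joints(angles): joint-space move.
- r.set_gripper(opening, squeeze=None): opening from 0.0 (shut) to 1.0 (fully open); squeeze is the grip in N (None keeps the last); returns when the fingers have stopped.
- r.sleep(seconds).
- r.inverse_kinematics(position, orientation): joint angles nearest the present ones, or None.
- optics.get_image(name): name is "side" or "top" or "wrist"; returns a dict with "pixels" (480x640x3 uint8, red, green, blue), "depth" (480x640 float32, m along the optical axis (not along the pixel's ray), 0 where there is no reading), "fx", "fy", "cx", "cy" (pixels), "camera_from_world" (4x4, takes a point from world to camera coordinates); the wrist camera has in their place "mount" (4x4, takes a point from camera to tool coordinates, whose origin is the TCP and whose axes are the flange's). Camera axes: x right, y down, z forward; pixel columns grow to the right and rows downward; lengths in m; the calibration is good to about 2 mm. A picture is of the moment at which its call begins: read the wrist's pose just before it.
A pose or a line that the arm cannot do raises r.PlanningError and nothing moves.
- r.hand_in(): hands the job in; it is judged then, once.
Readings, each from a call of its own:
- r.current_t(): time.
- r.current_q(): joint angles.
- r.current_qvel(): joint speeds.
- r.current_effort(): joint torques, N m.
- r.current_tool_pos(): TCP position.
- r.current_ee_rot(): TCP orientation.
- r.current_contact_force(): force on the tool from outside, world axes, zero at the start.
- r.current_torque(): the same for the moment, N m.
- r.current_opening(): opening from 0.0 (shut) to 1.0 (fully open).
- r.current_finger_force(): force on a finger pad.
Only numpy, scipy, OpenCV 4.12 (cv2) and the standard library are available. Lean on these libraries where they do the work, as an engineer would, in place of code of your own. Each camera call takes 0.05 s, during which the arm holds its last target. There are 200 camera calls.

## Working session

There is one attempt and no reset: what is moved stays moved. The work goes in short steps, each a Python script; the robot and the scene stay as the last script left them, time stands still between calls to the robot, and variables do not carry over. Pictures are saved under pics/ and viewed, at most 10 in all, crops included, and the job is handed in when it is done.

```bash
mkdir -p pics; python3 - <<'E'
from cell import r, optics
import cv2,numpy as np
for n in("top","side"):
    d=optics.get_image(n); cv2.imwrite(f"pics/{n}0.png",d["pixels"][...,::-1]); np.savez(f"{n}0.npz",**{k:v for k,v in d.items()})
print(r.finger_overhang,r.current_ee_rot(),r.current_t())
E
```

```text
0.022 [ 9.81740519e-01  1.90224189e-01 -4.89707134e-05 -5.56140609e-04] 0.1
```

View pics/top0.png

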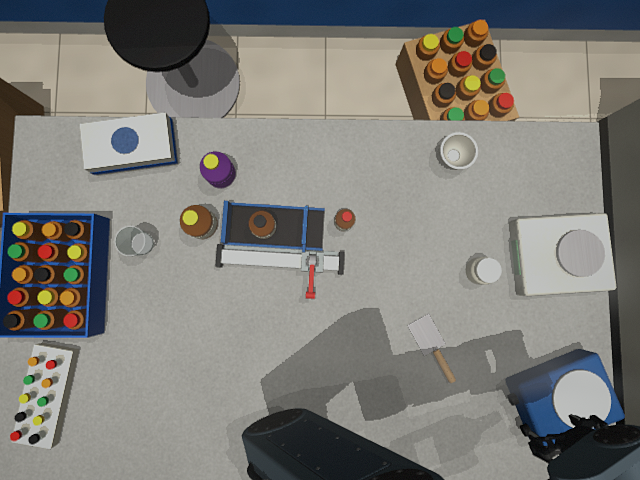

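View pics/side0.png

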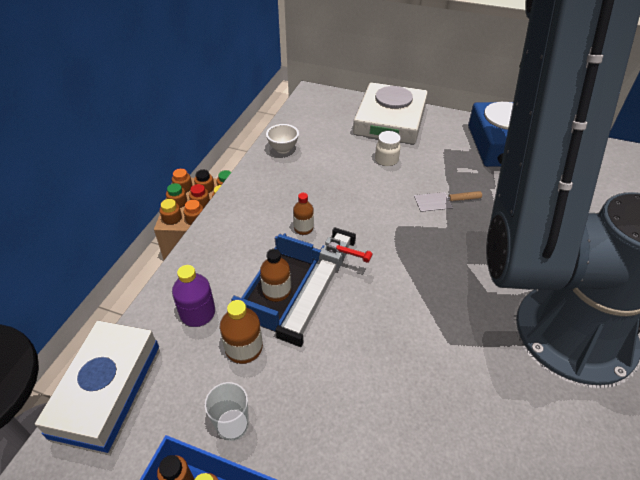

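The medium bottle (black cap, about (263,223)) stands in the clamp. The jaw is at column 306 or so, the stop at about 226, and the lever grip at about (311,294), pointing at the robot. I'll enlarge the clamp and compute world points.

```bash
cat > h.py <<'E'
import numpy as np
def px2w(d,u,v,z=None):
    """pixel -> world; at known height z, or by depth"""
    T=np.linalg.inv(d["camera_from_world"]); ray=np.array([(u-d["cx"])/d["fx"],(v-d["cy"])/d["fy"],1.])
    s=d["depth"][int(round(v)),int(round(u))] if z is None else (z-T[2,3])/(T[:3,:3]@ray)[2]
    return T[:3,:3]@(ray*s)+T[:3,3]
E
python3 - <<'E'
import cv2,numpy as np
from h import px2w
d=dict(np.load("top0.npz")); im=d["pixels"][...,::-1]
cv2.imwrite("pics/crop.png",cv2.resize(im[190:310,200:360],None,fx=5,fy=5,interpolation=cv2.INTER_CUBIC))
# red grip pixels
p=d["pixels"].astype(int); m=(p[...,0]>120)&(p[...,1]<70)&(p[...,2]<70); m[:250]=0;m[305:]=0;m[:,:290]=0;m[:,330:]=0
vs,us=np.nonzero(m); W=np.array([px2w(d,u,v) for u,v in zip(us,vs)])
print(np.c_[us,vs,W.round(3)][::6])
E
```

```text
[[ 3.10e+02  2.65e+02  5.48e-01 -2.00e-03  5.60e-02]
 [ 3.13e+02  2.66e+02  5.45e-01 -1.00e-02  6.20e-02]
 [ 3.13e+02  2.69e+02  5.38e-01 -1.00e-02  6.00e-02]
 [ 3.09e+02  2.75e+02  5.22e-01 -0.00e+00  6.00e-02]
 [ 3.09e+02  2.78e+02  5.15e-01 -0.00e+00  6.00e-02]
 [ 3.09e+02  2.81e+02  5.07e-01 -0.00e+00  6.20e-02]
 [ 3.09e+02  2.84e+02  5.00e-01 -0.00e+00  6.50e-02]
 [ 3.08e+02  2.92e+02  4.80e-01  2.00e-03  6.40e-02]
 [ 3.06e+02  2.93e+02  4.78e-01  7.00e-03  7.00e-02]
 [ 3.12e+02  2.93e+02  4.78e-01 -8.00e-03  6.50e-02]
 [ 3.10e+02  2.94e+02  4.75e-01 -3.00e-03  6.90e-02]
 [ 3.06e+02  2.96e+02  4.70e-01  7.00e-03  6.70e-02]
 [ 3.12e+02  2.96e+02  4.70e-01 -8.00e-03  6.90e-02]
 [ 3.10e+02  2.97e+02  4.68e-01 -3.00e-03  6.60e-02]]
```

View pics/crop.png

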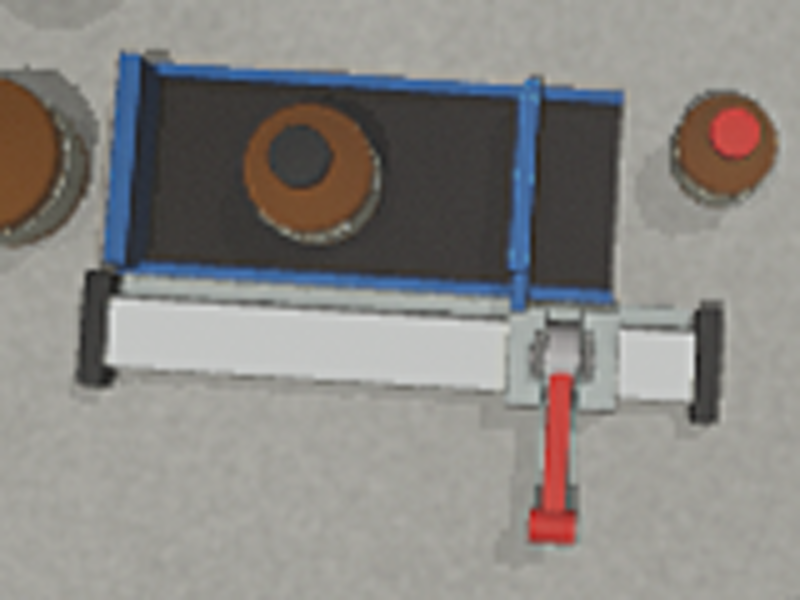

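```bash
python3 - <<'E'
import numpy as np
from h import px2w
d=dict(np.load("top0.npz"))
f=lambda c,z:px2w(d,(c[0]+.5)/5-.5+200,(c[1]+.5)/5-.5+190,z)
for n,c,z in [("stopA",(143,57),.065),("stopB",(127,266),.065),("jawA",(526,85),.066),("jawB",(513,268),.066),("kerbL",(160,66),.02),("kerbR",(622,93),.02),("k2L",(130,268),.02),("k2R",(612,295),.02),("railTL",(110,297),.03),("railTR",(695,333),.03),("railBL",(105,362),.03),("railBR",(690,400),.03),("gripTop",(553,525),.065),("pivot",(565,350),.066),("cap",(300,156),.13)]:
    print(n,f(c,z).round(4))
E
```

```text
stopA [0.709  0.2065 0.065 ]
stopB [0.6024 0.2122 0.065 ]
jawA [0.6957 0.0116 0.066 ]
jawB [0.6023 0.0176 0.066 ]
kerbL [0.7114 0.2047 0.02  ]
kerbR [ 0.6987 -0.0391  0.02  ]
k2L [0.6046 0.218  0.02  ]
k2R [ 0.5918 -0.034   0.02  ]
railTL [0.5888 0.2264 0.03  ]
railTR [ 0.5716 -0.0769  0.03  ]
railBL [0.5552 0.2282 0.03  ]
railBR [ 0.5369 -0.0742  0.03  ]
gripTop [ 0.4736 -0.0033  0.065 ]
pivot [ 0.561  -0.0089  0.066 ]
cap [0.651  0.1198 0.13  ]
```

```bash
cat >> h.py <<'E'
from scipy.spatial.transform import Rotation as Ro
psi=-0.056; cx=np.array([np.cos(psi),np.sin(psi),0]); cy=np.array([-np.sin(psi),np.cos(psi),0]); cz=np.array([0,0,1.])
Q=(Ro.from_euler('z',psi)*Ro.from_euler('x',np.pi)).as_quat()
PIV=np.array([0.5585,-0.0088,0.056])
def grip(th,dy=0): # TCP for lever angle th
    return PIV+dy*cy+0.085*(-np.cos(th)*cx+np.sin(th)*cz)+0.003*cz
def st(r,*a): 
    F=np.array(r.current_contact_force()); p=np.array(r.current_tool_pos())-PIV
    print(*a,"t%.1f"%r.current_t(),"F clamp",np.round([F@cx,F@cy,F[2]],1),"p clamp",np.round([p@cx,p@cy,p[2]],4),"open %.3f"%r.current_opening(),"ff",np.round(r.current_finger_force(),1))
E
python3 - <<'E'
from cell import r,optics
from h import *
import cv2
g=grip(0)
print(r.inverse_kinematics(g,Q))
r.move_to(g+0.1*cz,Q); r.set_gripper(0.7); st(r,"above")
r.move_linear(g,vel=0.1); st(r,"down")
r.set_gripper(0.0,30); st(r,"closed")
d=optics.get_image("side"); cv2.imwrite("pics/s1.png",cv2.resize(d["pixels"][190:370,220:460,::-1],None,fx=3,fy=3))
E
```

```text
[-1.06866894e-01  5.28990832e-01  1.98154358e+00 -4.44089210e-16
  6.31058240e-01  1.51992943e+00]
above t2.6 F clamp [0.  0.2 0.5] p clamp [-0.085  -0.0002  0.103 ] open 0.703 ff 0.0
down t3.7 F clamp [-0.5 -0.2  0.5] p clamp [-0.0847  0.      0.0035] open 0.700 ff 0.0
closed t4.1 F clamp [0.3 6.5 2.8] p clamp [-0.0849  0.0005  0.0033] open 0.271 ff 33.5
```

View pics/s1.png

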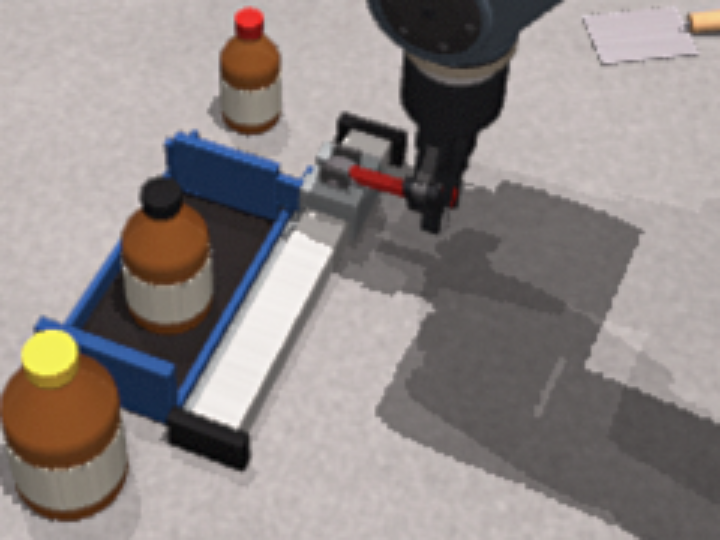

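The grip is pinched near (435,190) at a 23 mm opening, and all bottles are standing. Next I'll swing the lever up.

```bash
python3 - <<'E'
from cell import r,optics
from h import *
import cv2
for th in np.linspace(0,1.65,9)[1:]:
    r.move_linear(grip(th),vel=0.08); st(r,"%.2f"%th)
    if np.linalg.norm(r.current_contact_force())>50: break
d=optics.get_image("side"); cv2.imwrite("pics/s2.png",cv2.resize(d["pixels"][150:370,220:460,::-1],None,fx=2.5,fy=2.5))
E
```

```text
0.21 t4.5 F clamp [-6.2  3.6 11.1] p clamp [-0.0836  0.0002  0.0208] open 0.272 ff 32.9
0.41 t4.9 F clamp [-4.5  1.7  4.4] p clamp [-0.0781  0.0001  0.0371] open 0.271 ff 31.0
0.62 t5.3 F clamp [-4.7  1.9  2.6] p clamp [-0.0692 -0.      0.0524] open 0.275 ff 30.3
0.82 t5.6 F clamp [-3.2  0.6  3.1] p clamp [-0.0573 -0.      0.0656] open 0.271 ff 30.4
1.03 t6.0 F clamp [-1.2  1.2  1.5] p clamp [-0.0434 -0.      0.076 ] open 0.273 ff 30.5
1.24 t6.4 F clamp [-0.5  1.3 -0.7] p clamp [-0.0277 -0.      0.0832] open 0.273 ff 30.5
1.44 t6.7 F clamp [-1.2  1.1 -1.5] p clamp [-0.0107  0.      0.0872] open 0.271 ff 30.4
1.65 t7.1 F clamp [-0.9  1.7  1. ] p clamp [0.0068 0.     0.0878] open 0.272 ff 30.0
```

View pics/s2.png

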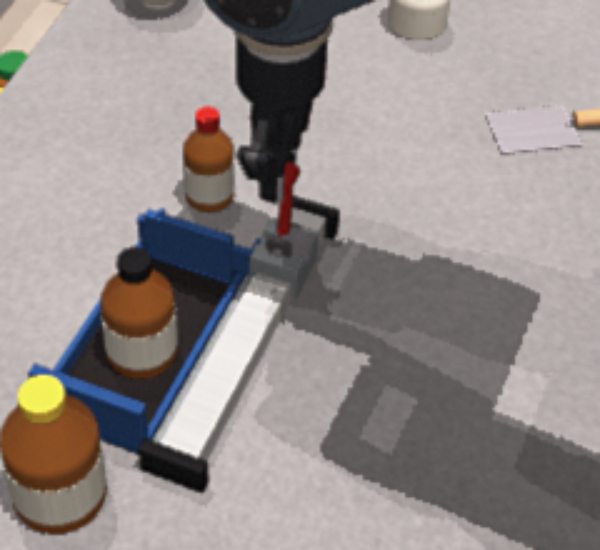

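The lever is upright, still held near (285,180), and nothing has been disturbed. Now I'll slide the jaw, watching the force along the slide.

```bash
python3 - <<'E'
from cell import r,optics
from h import *
import cv2
for dy in (.02,.06,.09,.11,.118):
    r.move_linear(grip(1.65,dy),vel=0.06); st(r,dy)
    F=np.array(r.current_contact_force())@cy
    if F<-14: break
else:
    while dy<.145:
        dy+=.0015; r.move_linear(grip(1.65,dy),vel=0.02); r.sleep(.1); st(r,"%.4f"%dy)
        F=np.array(r.current_contact_force())@cy
        if F<-14: break
d=optics.get_image("side"); cv2.imwrite("pics/s3.png",cv2.resize(d["pixels"][150:370,220:460,::-1],None,fx=2.5,fy=2.5))
E
```

```text
0.02 t7.6 F clamp [-2.3  2.3 -0.1] p clamp [0.0066 0.0207 0.0877] open 0.276 ff 30.0
0.06 t8.5 F clamp [-3.   1.7  1.4] p clamp [0.0066 0.0604 0.0877] open 0.272 ff 30.1
0.09 t9.1 F clamp [-2.4  2.3  1.3] p clamp [0.0067 0.0905 0.0877] open 0.272 ff 30.2
0.11 t9.6 F clamp [-2.9  2.8  0.9] p clamp [0.0068 0.1102 0.0877] open 0.276 ff 30.2
0.118 t9.9 F clamp [-2.5  2.   1.8] p clamp [0.0067 0.1182 0.0877] open 0.271 ff 30.2
0.1195 t10.2 F clamp [-2.5 -3.2  1.3] p clamp [0.0067 0.1192 0.0877] open 0.276 ff 30.2
0.1210 t10.6 F clamp [-3.2 -4.2  2.1] p clamp [0.0067 0.1209 0.0877] open 0.274 ff 30.2
0.1225 t10.9 F clamp [-2.  -3.7  2.5] p clamp [0.0067 0.1225 0.0877] open 0.275 ff 30.2
0.1240 t11.3 F clamp [-1.8 -3.3  0.8] p clamp [0.0068 0.124  0.0878] open 0.274 ff 30.2
0.1255 t11.6 F clamp [-2.7 -3.3  1.8] p clamp [0.0067 0.1255 0.0877] open 0.271 ff 30.2
0.1270 t12.0 F clamp [-2.9 -2.6  1.3] p clamp [0.0067 0.127  0.0877] open 0.275 ff 30.2
0.1285 t12.3 F clamp [-2.4 -3.5  1.8] p clamp [0.0067 0.1285 0.0877] open 0.275 ff 30.2
0.1300 t12.7 F clamp [-3.3 -9.5  3.4] p clamp [0.0067 0.1291 0.0877] open 0.272 ff 30.4
0.1315 t13.0 F clamp [ -3.2 -17.8   4.8] p clamp [0.0068 0.1295 0.0877] open 0.271 ff 30.7
```

View pics/s3.png

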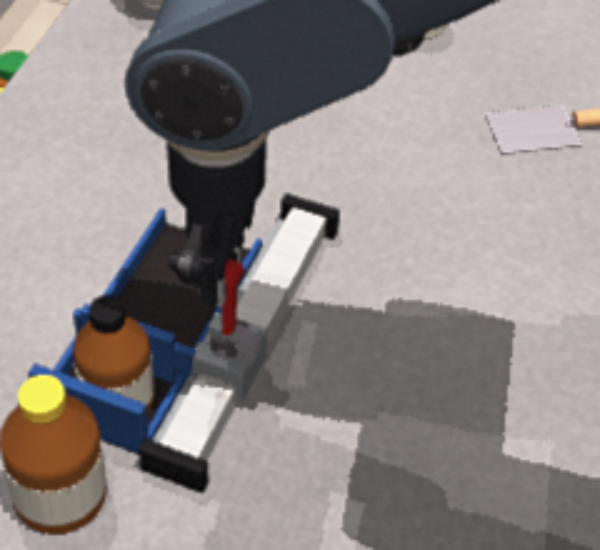

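The bottle now sits between jaw and stop. The force rises sharply at a travel of 0.129 m, which matches the 66 mm bottle. I'll keep a light push on and lower the lever.

```bash
python3 - <<'E'
from cell import r,optics
from h import *
import cv2
dy=.1307
for th in list(np.linspace(1.65,0,9)[1:])+[-.03]:
    r.move_linear(grip(th,dy),vel=0.08); st(r,"%.2f"%th)
    if np.linalg.norm(r.current_contact_force())>60: break
else:
    r.sleep(.3); st(r,"down")
    r.set_gripper(0.7); st(r,"released")
    r.move_linear(grip(0,.129)+.12*cz,vel=.12)
    r.move_linear(grip(0,.129)+np.array([-.12,-.2,.15]),vel=.25); st(r,"away")
    for n,s in(("side",np.s_[190:370,220:460]),("top",np.s_[190:310,200:360])):
        d=optics.get_image(n); np.savez(n+"1.npz",**d)
        cv2.imwrite(f"pics/{n}4.png",cv2.resize(d["pixels"][s][...,::-1],None,fx=3,fy=3))
E
ls pics
```

```text
1.44 t13.4 F clamp [  0.3 -13.1  -0.3] p clamp [-0.0105  0.1294  0.0872] open 0.271 ff 30.9
1.24 t13.8 F clamp [  0.  -15.    0.7] p clamp [-0.0274  0.1294  0.0833] open 0.271 ff 31.9
1.03 t14.2 F clamp [  0.8 -14.4   0.8] p clamp [-0.0432  0.1294  0.0759] open 0.272 ff 32.7
0.82 t14.5 F clamp [  0.3 -14.9  -0.2] p clamp [-0.0572  0.1294  0.0653] open 0.269 ff 33.4
0.62 t14.9 F clamp [  1.8 -16.   -1.9] p clamp [-0.0687  0.1294  0.0522] open 0.271 ff 34.0
0.41 t15.3 F clamp [  2.5 -16.2  -2. ] p clamp [-0.0772  0.1295  0.0369] open 0.276 ff 34.5
0.21 t15.6 F clamp [  4.7 -17.5  -3.3] p clamp [-0.0819  0.1295  0.0205] open 0.269 ff 36.3
0.00 t16.0 F clamp [  7.1 -18.8  -6.2] p clamp [-0.0832  0.1295  0.003 ] open 0.273 ff 38.3
-0.03 t16.3 F clamp [  2.4 -17.9   4.5] p clamp [-0.0835  0.1295  0.001 ] open 0.273 ff 39.9
down t16.6 F clamp [  2.7 -18.8   4.8] p clamp [-0.0835  0.1296  0.001 ] open 0.271 ff 39.9
released t17.0 F clamp [ 0.4 -0.2 -0.5] p clamp [-0.0849  0.1309  0.0004] open 0.703 ff 0.0
away t19.3 F clamp [ 1.1  0.2 -0. ] p clamp [-0.1935 -0.077   0.1528] open 0.701 ff 0.0
crop.png
s1.png
s2.png
s3.png
side0.png
side4.png
top0.png
top4.png
```

View pics/side4.png

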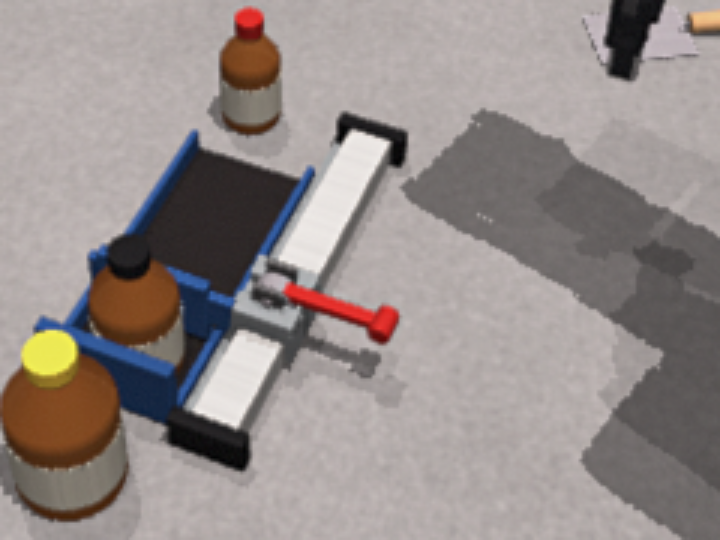

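View pics/top4.png

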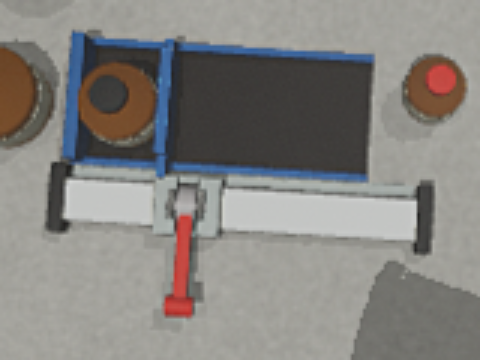

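```bash
python3 - <<'E'
from h import *
for n in "01":
    d=dict(np.load(f"top{n}.npz")); p=d["pixels"].astype(int)
    m=(p[...,0]>120)&(p[...,1]<70)&(p[...,2]<70); m[:250]=0;m[305:]=0;m[:,:240]=0;m[:,330:]=0
    W=np.array([px2w(d,u,v) for v,u in zip(*np.nonzero(m))]); c=(W-PIV)@cx
    g=W[c<-.078]; b=W[(c>-.07)&(c<-.02)]; print(n,len(g),np.median(g,0).round(4),np.median(b,0).round(4),np.polyfit(b@cx,b[:,2],1).round(3))
E
```

```text
0 42 [ 0.4751 -0.0027  0.0654] [ 0.5149 -0.0025  0.0625] [-0.033  0.079]
1 46 [0.482  0.125  0.0627] [0.5169 0.1257 0.0606] [0.045 0.037]
```

Both pictures show the bottle against the stop (top view, 78–165) with the jaw touching it. The lever is level at (180,305), the other bottles are standing, and the arm is clear.

```bash
python3 -c "
from cell import r
print(r.hand_in())"
```

```text
the job is handed in; nothing more can be done
None
```

The job is handed in at about 19 s of the 48 s allowed: the medium bottle is held snugly between the jaw and the end stop, the red lever is fully back down, and the final pictures show the three bottles still standing; they don't cover the beaker and the jar, which the arm never went near.

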